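Restock the stone tray from the stall's roller track

TASK

Push the white box of violet stones along the free rollers, out from under the blue guides, until it presses the orange sprung end-stop plate clearly back, but do not drive the plate to the end of its travel. Then grip the box, lift it off the rollers and set it down gently, without dropping it, flat and square in the tray bay with the blue liner, and let go. Leave the other boxes in the tray, and the tin, bowl, bangle, jar and calculator, where they are.

Things in the scene. Friction and masses are not known exactly. Their poses are not given: they have to be found in the camera images.
- track: Level fixed roller track. +x is the rolling direction, z up; origin on the table, on the centre line. Free rollers (22 mm diameter, every 30 mm), tops 65 mm above the table, from x = -221 to +221 mm. Side beams 60 mm high, 92 mm wide overall, x = -230 to +250 mm.
- slot (a point): Point on the centre line of the slot over the guided part (track x = -60 mm, height 134 mm). From track x = -230 to +37 mm blue guides 66 mm apart carry lips (129 to 134 mm high) over the box's top edges, slot 48 mm wide between them. Under the lips the box cannot be lifted or gripped; push its rear end with closed fingers let down through the slot behind it.
- pickup (a point): Where the blue lips end and the pick-up part begins (track x = +37 mm, at roller-top height 65 mm, centre line, same axes as the track). Beyond it there is only a kerb reaching 68 mm above the table, so the box can be gripped across its sides and lifted once its rear end is past here.
- stock_centre (a point): Centre of the white box of violet stones that starts on the rollers under the blue guides: 110 mm long (x, along the track), 60 wide (y), 60 high (z); this point is 30 mm above its underside, so 95 mm above the table on the rollers. Behaves as a solid block, 0.24 to 0.49 kg. It rolls with well under 1 N.
- stop_plate (a joint): Travel in m of the orange upright end-stop plate, 0 at rest, growing as the box pushes it on, hard end 0.016. Press it 4 mm or more for 0.2 s, never over 14 mm. Spring 0.7 N plus 0.7 N per mm; it rolls the box back if released suddenly, so ease off slowly. Its place is not measured: the resting face is set anywhere from track x = +155 to +190 mm; plate and clamp reach 112 mm above the table.
- tray: Fixed wooden display tray, 140 mm (x) by 306 mm (y), origin under its centre on the table. Floor 8 mm thick, outer walls 22 mm high, two dividers 18 mm high (6 mm thick) make three bays side by side along y, centres at y = -100, 0, +100 mm, each 128 mm (x) by 94 mm (y) inside.
- bay (a point): Centre of the free bay, on top of the blue cloth-covered liner plate (100 x 80 x 2 mm) that lies on its floor, 10 mm above the table. Which of the three bays it is varies. x along the bay's long side (128 mm), as the tray's x; y across it. The box goes in with its long side along x, either way round.
- amber_box_centre (a point): Centre of a white box of orange stones standing in another bay of the tray, 110 x 60 x 35 mm high. Leave it.
- jade_box_centre (a point): Centre of a white box of green stones standing in another bay of the tray, 110 x 60 x 35 mm high. Leave it.
- cash_tin: Red cash tin, 114 x 84 x 85 mm high with its handle, origin under its centre. Leave it.
- bowl: Terracotta bowl, 120 mm wide, 45 mm high, origin under its centre. Leave it.
- bangle: Copper bangle lying flat, 72 mm across, 12 mm high. Leave it.
- jar: Glass jar with a wooden lid, 60 mm wide, 90 mm high, origin under its centre. Leave it.
- calculator: Black calculator lying flat, 140 x 80 x 16 mm. Leave it.
Not all that is in view belongs to the job. What is shaped like the part that bears stock_centre but yellow is not meant.

How it is judged:
By the outcome, as a careful person would: the job done as asked, in the order asked, and still so for the second after the job is handed in, with the robot touching nothing.
It also fails if it takes over 61 s, if anything falls off the work surface, if the arm or the gripper's body presses on something with over 40 N, if the wrist force passes 120 N, or if a joint passes its speed limit or range.

ROBOT

A 6-joint arm with a two-finger parallel gripper is mounted at the origin on the work surface. World frame = base frame: x ahead of the robot, y to its left, z up, the work surface at z = 0. Lengths are in m, angles in rad, forces in N, time in s.
With the tool pointing down it reaches from about 0.35 to 0.775 m from the base axis. Payload 7.3 kg.
Tool frame: the origin (TCP) lies midway between the tips of the shut fingers; the grasp point (between the pads) lies 19 mm behind it; z points along the fingers, y is the line along which they close (so a half turn about z gives the same grasp; the last joint's range is limited). The gripper opens to 92 mm and grips with 3 to 60 N. Pads are 19 mm wide; open, the fingers measure 130 mm over their backs; the gripper's body (75 mm by 190 mm) begins 47 mm behind the grasp point.
Start: joints at [-1.306, 0.342, 1.524, -0, 1.275, -0.146], TCP at [0.21, -0.481, 0.201] pointing down, gripper open.
Joint ranges: [-2.53, 2.53], [-0.77, 2.02], [0.04, 2.7], [-1, 4.14], [0.28, 2.66], [-3.11, 3.11]. Speed limits (rad/s): [2.57, 2.57, 3.14, 3.14, 3.14, 3.14].

INTERFACE

Orientations are given as a unit quaternion [w, x, y, z].
In Python, from bench import observe, snapshot, camera_info, job_done gives the robot as it stands.
- The arm moves only by the tool arm_command, never from a script. Its argument "motion" is a list that holds one entry, the list of rows, each a list of 5 numbers: the shift along the world's x, y, z in cm, then the turn about the world's z in degrees, then the closure, from 0 (fully open) to 1 (shut). In form: [[[dx, dy, dz, yaw, gripper], ...]]. A call has 1 to 8 rows; each row shifts and turns the commanded pose from where the row before left it; what a row does not reach is not made up. A row lasts 1/8 s, in which the tool goes at most 62.5 mm and 10.7 degrees, less where a joint would pass 70% of its speed; a pose out of reach is approached as far as the arm can. A call with a gripper value outside its range is refused whole. The fingers move at their own pace and stop on an object; "squeeze" is the grip in N (left out, the last holds). Time passes only in rows, so rows that do not move let the fingers close. It gives the time, the measured TCP pose, the force, the opening and the grip force at its end, in the units of the state.
- observe(): the state, without advancing time (a new reading comes with each control period).
- snapshot(name): name is "side" or "top" or "wrist"; returns the picture (480x640x3 uint8, red, green, blue); there is no depth.
- camera_info(name): a dict with "camera_matrix" (3x3 intrinsics, pixels), "R" (3x3) and "t" (3): a world point X has camera coordinates R X + t. Camera axes: x right, y down, z forward; pixel columns grow to the right and rows downward; lengths in m; the calibration is good to about 2 mm. A picture is of the moment at which its call begins: read the wrist's pose just before it. camera_info takes no time and is no camera call; for the wrist camera it gives the pose at the moment of the call.
- job_done(): hands the job in; it is judged then, once.
The state is a dict: "time_s": time; "joint_pos": joint angles; "dq": joint speeds; "effort": joint torques, N m; "ee_pos": TCP position; "tool_rot": TCP orientation; "contact_force": force on the tool from outside, world axes, zero at the start; "moment": the same for the moment, N m; "grip_width": opening from 0.0 (shut) to 1.0 (fully open); "finger_force": force on a finger pad.
Only numpy, scipy, OpenCV 4.12 (cv2) and the standard library are available. Lean on these libraries where they do the work, as an engineer would, in place of code of your own. Each camera call takes 0.05 s, during which the arm holds its last target. There are 200 camera calls.

## Working session

There is one attempt and no reset: what is moved stays moved. The work goes in short steps, Python scripts to look and compute and a tool call to move; the robot and the scene stay as the last step left them, time stands still between calls to the robot, and variables do not carry over. Pictures are saved under pics/ and viewed, at most 10 in all, crops included, and the job is handed in when it is done.

Besides the shell and the picture viewer there is one more tool, called by a JSON object that holds its "method" and its "body", one argument or row to a line. arm_command: Moves the arm, as the interface text tells. Its arguments: {"type":"object","properties":{"motion":{"type":"array"},"squeeze":{"type":"number"}},"required":["motion"]}

```bash
mkdir -p pics
cat > h.py <<'E'
import numpy as np,cv2
from bench import observe,snapshot,camera_info,job_done
def ray(name,uv,z,ci=None):
    c=ci or camera_info(name);K=np.array(c["camera_matrix"]);R=np.array(c["R"]);t=np.array(c["t"])
    uv=np.atleast_2d(np.array(uv,float));C=-R.T@t
    d=(R.T@np.linalg.inv(K)@np.c_[uv,np.ones(len(uv))].T).T
    return C+d*((z-C[2])/d[:,2])[:,None]
def proj(name,X,ci=None):
    c=ci or camera_info(name);p=np.array(c["camera_matrix"])@(np.array(c["R"])@np.atleast_2d(X).T+np.array(c["t"])[:,None])
    return (p[:2]/p[2]).T
def save(name,fn,im=None):
    im=snapshot(name) if im is None else im
    cv2.imwrite(fn,cv2.cvtColor(im,cv2.COLOR_RGB2BGR));return im
E
python3 - <<'E'
from h import *
for n in("top","side"):
    save(n,f"pics/{n}0.png");c=camera_info(n);R=np.array(c["R"]);print(n,-R.T@np.array(c["t"]),np.round(R,2).tolist(),np.array(c["camera_matrix"])[0])
E
```

```text
top [ 0.42020313 -0.00527493  1.00011784] [[0.0, -1.0, -0.01], [-0.99, -0.0, -0.14], [0.14, 0.01, -0.99]] [435.08131737   0.         317.26448044]
side [-0.33133476  0.93436285  1.00013449] [[-0.73, -0.68, 0.0], [-0.39, 0.42, -0.82], [0.56, -0.6, -0.57]] [580.2610589   0.        328.1385241]
```

View pics/top0.png

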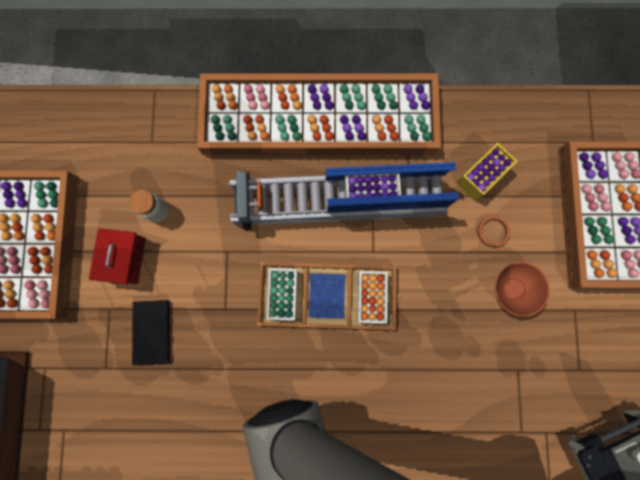

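View pics/side0.png

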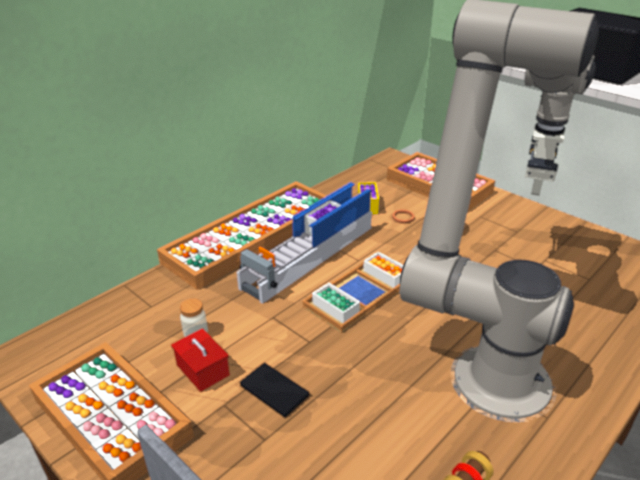

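Top view: the candidates are the violet stones in a white box on the track (372,186) and the violet stones in a yellow box on the table (489,170). The white one under the guides is meant. The end-stop is at (250,195) and the blue-liner bay is the middle one at (327,296).

Run:
```python
from h import *
im=cv2.cvtColor(cv2.imread("pics/top0.png"),cv2.COLOR_BGR2RGB)
hsv=cv2.cvtColor(im,cv2.COLOR_RGB2HSV)
def blobs(m,box,n=3,amin=15):
    u0,v0,u1,v1=box;k=np.zeros(m.shape,np.uint8);k[v0:v1,u0:u1]=1
    cs,_=cv2.findContours((m*k).astype(np.uint8),cv2.RETR_EXTERNAL,cv2.CHAIN_APPROX_NONE)
    return [c for c in sorted(cs,key=cv2.contourArea,reverse=True)[:n] if cv2.contourArea(c)>amin]
H,S,V=[hsv[...,i].astype(int) for i in range(3)]
blue=(H>105)&(H<122)&(S>150)&(V>60)
for c in blobs(blue,(220,150,470,230)):
    r=cv2.minAreaRect(c);p=cv2.boxPoints(r);print("guide px",p.round(1).tolist());print(ray("top",p,.134).round(4)[:,:2].tolist())
for c in blobs(blue,(300,265,352,325),1):
    r=cv2.minAreaRect(c);p=cv2.boxPoints(r);w=ray("top",p,.010);print("liner",r,w.round(4)[:,:2].tolist(),w.mean(0))
org=(H>5)&(H<18)&(S>200)&(V>120)
for c in blobs(org,(235,160,275,230)):
    r=cv2.minAreaRect(c);print("plate",r,ray("top",r[0],.10))
wood=(H<20)&(S>100)
W=(S<60)&(V>130)
for c in blobs(W,(342,170,405,205),2):print("white box",cv2.minAreaRect(c),ray("top",cv2.boxPoints(cv2.minAreaRect(c)),.125).round(4).tolist())
vi=(H>122)&(H<150)&(S>80)
pts=np.argwhere(vi[165:205,335:410])[:,::-1]+[335,165];print("violet",pts.min(0),pts.max(0),pts.mean(0),ray("top",pts.mean(0),.12))
crops=[cv2.resize(im[140:240,225:475],(750,300),interpolation=3),cv2.resize(im[255:340,250:462],(750,300),interpolation=3)]
save(0,"pics/c1.png",np.vstack(crops))
```

```text
guide px [[328.6000061035156, 198.10000610351562], [456.8999938964844, 191.89999389648438], [457.29998779296875, 200.10000610351562], [329.0, 206.3000030517578]]
[[0.6311, -0.0206], [0.6444, -0.2819], [0.6272, -0.282], [0.6139, -0.0214]]
guide px [[326.70001220703125, 169.0], [453.79998779296875, 162.6999969482422], [454.20001220703125, 170.60000610351562], [327.0, 176.89999389648438]]
[[0.6922, -0.0166], [0.706, -0.278], [0.6891, -0.2781], [0.6754, -0.0174]]
white box ((397.0792541503906, 184.2134246826172), (20.098541259765625, 5.632008075714111), 83.6598129272461) [[0.6834, -0.1545, 0.125], [0.6847, -0.1661, 0.125], [0.6423, -0.1698, 0.125], [0.6409, -0.1582, 0.125]]
white box ((345.5, 187.0), (20.0, 7.0), 90.0) [[0.678, -0.0485, 0.125], [0.678, -0.063, 0.125], [0.6356, -0.0627, 0.125], [0.6355, -0.0483, 0.125]]
violet [349 175] [396 197] [371.29929078 185.53475177] [[ 0.66125249 -0.10953109  0.12      ]]
```

View pics/c1.png

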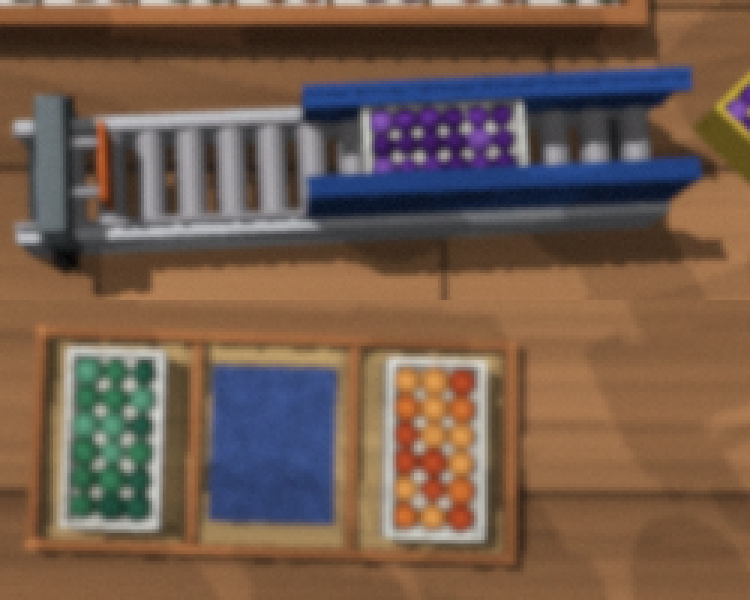

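The crop confirms the white box with violet stones under the guides, rear (right) end at full-image u≈399. The plate's near face is at u≈261, and the middle bay holds the blue liner.

Run:
```python
from h import *
from scipy.spatial.transform import Rotation as Rn
im=cv2.cvtColor(cv2.imread("pics/top0.png"),cv2.COLOR_BGR2RGB)
hsv=cv2.cvtColor(im,cv2.COLOR_RGB2HSV);H,S,V=[hsv[...,i].astype(int) for i in range(3)]
print("liner hsv",hsv[296,327],"plate hsv",hsv[190,259])
m=np.zeros(H.shape,np.uint8);m[265:330,300:355]=((H>100)&(H<130)&(S>90))[265:330,300:355]
c=max(cv2.findContours(m,0,1)[0],key=cv2.contourArea);r=cv2.minAreaRect(c);w=ray("top",cv2.boxPoints(r),.010);print("liner",r,w[:,:2].round(4).tolist(),w.mean(0).round(4))
# tray outer corners (from crop) at wall top z=.022
s=np.array([212/750,85/300]);tc=np.array([[37,330],[521,345],[518,566],[26,548]],float);tc[:,1]-=300
print("tray",ray("top",tc*s+[250,255],.022)[:,:2].round(4).tolist())
m=np.zeros(H.shape,np.uint8);m[165:225,250:270]=((H<20)&(S>150)&(V>120))[165:225,250:270]
p=np.argwhere(m)[:,::-1];print("plate",p.min(0),p.max(0),ray("top",[p[:,0].max()+.5,p[:,1].mean()],.10))
# axis
o=np.array([.6550,-.0533]);a=np.array([-.0516,.9987])
for n,uv,z in(("rear",[399.5,185],.125),("plate",[p[:,0].max()+.5,p[:,1].mean()],.10)):
    d=ray("top",uv,z)[0,:2]-o;print(n,d@a, d@[-a[1],a[0]])
s=observe();print({k:np.round(s[k],3).tolist() for k in s})
q=s["tool_rot"];print(Rn.from_quat([q[1],q[2],q[3],q[0]]).as_matrix().round(3))
```

```text
liner hsv [112 145 135] plate hsv [ 10 196 164]
liner ((326.6150207519531, 295.62457275390625), (34.292579650878906, 42.525997161865234), 2.2906100749969482) [[0.3896, 0.0221], [0.485, 0.0188], [0.4821, -0.0591], [0.3869, -0.0548]] [ 0.4359 -0.0183  0.01  ]
tray [[0.5069, 0.1312], [0.4982, -0.1769], [0.3599, -0.172], [0.3698, 0.1352]]
plate [257 182] [260 206] [[0.64733321 0.12338596 0.1       ]]
rear -0.11399772567012043 -0.0002094242818881471
plate 0.1768518739696595 -0.0014601741794377154
{'time_s': 0.1, 'joint_pos': [-1.306, 0.343, 1.525, 0.0, 1.275, -0.146], 'dq': [-0.0, -0.0, -0.002, -0.0, 0.001, 0.001], 'effort': [0.001, -43.2, -24.469, 0.072, 0.053, -0.0], 'ee_pos': [0.21, -0.481, 0.2], 'tool_rot': [-0.001, 0.979, 0.204, -0.0], 'contact_force': [0.04, 0.494, 0.316], 'moment': [0.012, -0.051, 0.013], 'finger_force': 0.0, 'grip_width': 1.003}
[[ 0.917  0.399 -0.   ]
 [ 0.399 -0.917  0.001]
 [ 0.    -0.001 -1.   ]]
```

{"method": "arm_command", "body": {
  "motion": [
    [[4,2.5,0,-10,1],[4,2.5,0,-10,1],[4,2.5,0,-0.5,1],[4,2.5,0,0,1],[4,2.5,0,0,1],[4,2.5,0,0,1],[4,2.5,0,0,1],[4,2.5,0,0,1]]
  ]
}}

```text
time_s: 1.1
ee_pos: [0.5307, -0.2803, 0.2006]
tool_rot: [-0.0, 1.0, 0.026, -0.0]
contact_force: [0.5, -0.8, 0.6]
grip_width: 0.178
finger_force: 0.0
```

{"method": "arm_command", "body": {
  "motion": [
    [[4,2.5,0,0,1],[4,2.5,0,0,1],[3,2,0,0,1],[2.2,1.3,0,0,1],[0,0,0,0,1]]
  ]
}}

```text
time_s: 1.72
ee_pos: [0.6625, -0.1968, 0.1997]
tool_rot: [-0.0, 1.0, 0.028, -0.001]
contact_force: [0.2, 0.2, 0.8]
grip_width: 0.005
finger_force: 0.0
```

Run:
```python
from h import *
c=camera_info("wrist");im=save("wrist","pics/w1.png")
o=np.array([.6550,-.0533]);a=np.array([-.0516,.9987]);n=np.array([-a[1],a[0]])
P=lambda x,y,z:[*(o+a*x+n*y),z]
print(proj("wrist",[P(-.145,0,.134),P(-.114,0,.125),P(-.114,.024,.134),P(-.114,-.024,.134)],c).round(0).tolist())
```

```text
[[325.0, 242.0], [281.0, 238.0], [281.0, 274.0], [279.0, 208.0]]
```

View pics/w1.png

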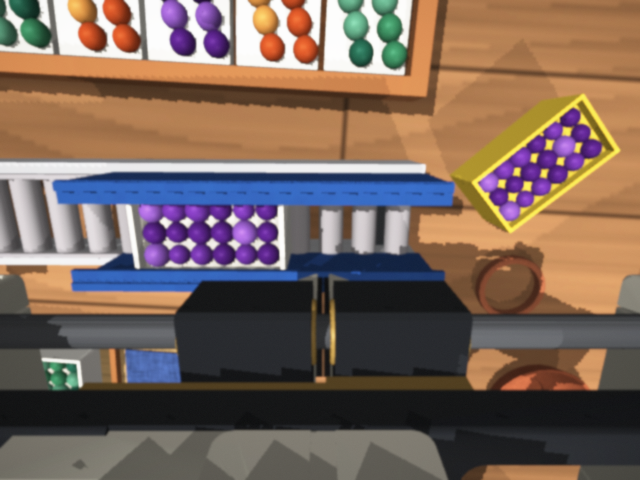

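Wrist view: the box's rear edge is at about (287,237) and the slot runs between rows 205 and 271, so the slot is well centred and the rear end is about 4 mm further back than I measured. I'll back off 1 cm and lower.

{"method": "arm_command", "body": {
  "motion": [
    [[0.05,-1,0,0,1],[0,0,-3.5,0,1],[0,0,-3,0,1],[0,0,-2.5,0,1],[0,0,-1.5,0,1],[0,0,0,0,1]]
  ]
}}

```text
time_s: 2.52
ee_pos: [0.6613, -0.209, 0.0952]
tool_rot: [-0.0, 1.0, 0.026, -0.001]
contact_force: [0.7, 0.0, -0.8]
grip_width: 0.008
finger_force: 0.0
```

{"method": "arm_command", "body": {
  "motion": [
    [[0.1,0.8,0,0,1],[-0.05,0.8,0,0,1],[-0.05,0.8,0,0,1],[-0.05,1,0,0,1],[-0.05,1.1,0,0,1],[-0.05,1.2,0,0,1],[-0.05,1.2,0,0,1],[-0.05,1.2,0,0,1]]
  ]
}}

```text
time_s: 3.52
ee_pos: [0.6596, -0.1265, 0.0962]
tool_rot: [0.0, 1.0, 0.027, -0.0]
contact_force: [-1.8, -0.3, 1.3]
grip_width: 0.005
finger_force: 0.8
```

{"method": "arm_command", "body": {
  "motion": [
    [[-0.05,1.2,0,0,1],[-0.05,1.2,0,0,1],[-0.05,1.2,0,0,1],[-0.05,1.2,0,0,1],[-0.05,1.1,0,0,1],[-0.05,1,0,0,1],[-0.05,0.8,0,0,1],[-0.05,0.8,0,0,1]]
  ]
}}

```text
time_s: 4.53
ee_pos: [0.6558, -0.0419, 0.096]
tool_rot: [0.0, 1.0, 0.026, 0.0]
contact_force: [-0.0, -0.3, 0.2]
grip_width: 0.006
finger_force: 0.2
```

{"method": "arm_command", "body": {
  "motion": [
    [[-0.05,0.6,0,0,1],[-0.05,0.5,0,0,1],[-0.05,0.5,0,0,1],[-0.05,0.4,0,0,1],[0,0.3,0,0,1],[0,0.2,0,0,1],[0,0,0,0,1]]
  ]
}}

```text
time_s: 5.4
ee_pos: [0.6536, -0.0172, 0.096]
tool_rot: [-0.0, 1.0, 0.027, -0.0]
contact_force: [-0.1, -0.6, -0.5]
grip_width: 0.012
finger_force: 0.0
```

Run:
```python
from h import *
im=save("top","pics/t2.png");save(0,"pics/t2c.png",cv2.resize(im[150:240,225:425],(800,360),interpolation=3))
```

```text
(no output)
```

View pics/t2c.png

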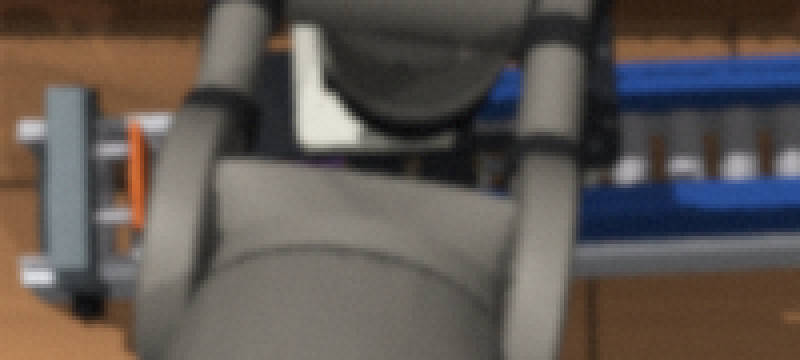

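The arm hides the box from above, but the orange plate at (135,175) in the crop looks unmoved. I'll go on slowly and track the plate centroid and the force.

{"method": "arm_command", "body": {
  "motion": [
    [[0,0.2,0,0,1],[0,0.2,0,0,1],[-0.05,0.2,0,0,1],[0,0.2,0,0,1],[0,0.2,0,0,1],[0,0.2,0,0,1],[0,0,0,0,1]]
  ]
}}

```text
time_s: 6.32
ee_pos: [0.6532, -0.005, 0.096]
tool_rot: [-0.0, 1.0, 0.027, 0.0]
contact_force: [0.1, -0.4, 0.4]
grip_width: 0.007
finger_force: 0.0
```

```bash
cat > plate.py <<'E'
from h import *
def cen(im,box):
    u0,v0,u1,v1=box;h=cv2.cvtColor(im[v0:v1,u0:u1],cv2.COLOR_RGB2HSV).astype(int);m=(h[...,0]<16)&(h[...,1]>170)&(h[...,2]>120)
    p=np.argwhere(m);return (p.mean(0)[::-1]+[u0,v0]).round(2),len(p)
L=lambda f:cv2.cvtColor(cv2.imread(f),cv2.COLOR_BGR2RGB)
T=(245,175,270,200);S=(250,245,285,275)
print("base",cen(L("pics/top0.png"),T),cen(L("pics/side0.png"),S))
print("now",cen(snapshot("top"),T),cen(snapshot("side"),S))
c=camera_info("side");A=proj("side",[[.6474,.1234,.1],[.6469,.1334,.1]]);print("side px per cm",A.round(2).tolist())
f=[observe()["contact_force"]];print(f)
E
python3 plate.py
```

```text
base (array([258.59, 192.43]), 44) (array([265.22, 252.72]), 136)
now (array([nan, nan]), 0) (array([265.59, 253.69]), 110)
side px per cm [[266.8, 254.24], [264.13, 255.91]]
[array([ 0.49910015,  0.19381135, -0.08626444])]plate.py:4: RuntimeWarning: Mean of empty slice.
  p=np.argwhere(m);return (p.mean(0)[::-1]+[u0,v0]).round(2),len(p)
  ret = um.true_divide(
```

{"method": "arm_command", "body": {
  "motion": [
    [[0,0.2,0,0,1],[0,0.2,0,0,1],[0,0,0,0,1]]
  ]
}}

```text
time_s: 6.8
ee_pos: [0.6532, -0.0011, 0.096]
tool_rot: [-0.0, 1.0, 0.027, 0.0]
contact_force: [-0.2, 0.6, 0.2]
grip_width: 0.003
finger_force: 0.0
```

{"method": "arm_command", "body": {
  "motion": [
    [[0,0.2,0,0,1],[-0.05,0.2,0,0,1],[0,0,0,0,1]]
  ]
}}

```text
time_s: 7.18
ee_pos: [0.6526, 0.0029, 0.0961]
tool_rot: [-0.0, 1.0, 0.027, -0.0]
contact_force: [-0.2, -0.2, -0.4]
grip_width: 0.007
finger_force: 0.0
```

```bash
python3 plate.py 2>/dev/null
python3 - <<'E'
from h import *
im=save("side","pics/s3.png");save(0,"pics/s3c.png",cv2.resize(im[170:310,220:420],(800,560),interpolation=3))
E
```

```text
base (array([258.59, 192.43]), 44) (array([265.22, 252.72]), 136)
now (array([nan, nan]), 0) (array([265.96, 254.09]), 106)
side px per cm [[266.8, 254.24], [264.13, 255.91]]
[array([0.16152074, 0.00397339, 0.18110681])]
```

View pics/s3c.png

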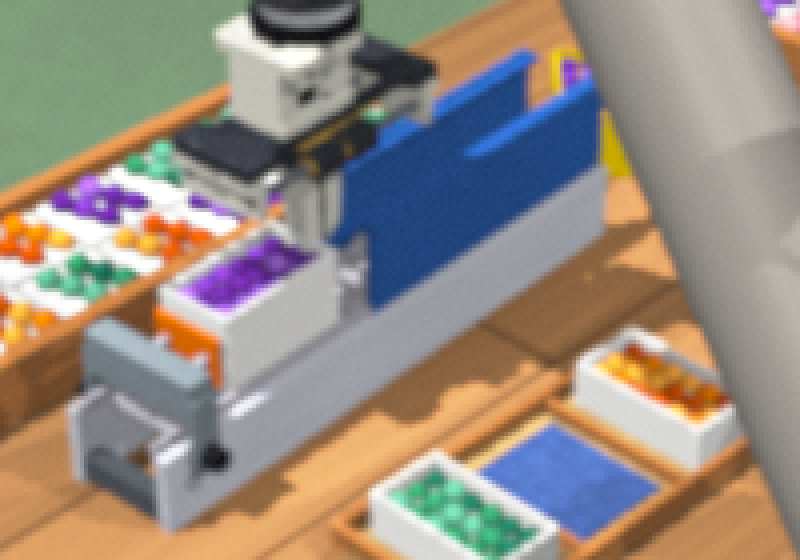

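Side crop: the box stands against the orange plate (190,345), out of the guides, with the fingers just behind it at (315,225). Little or no force yet, so I'll go on in small steps.

{"method": "arm_command", "body": {
  "motion": [
    [[0,0.2,0,0,1],[0,0.1,0,0,1],[0,0,0,0,1]]
  ]
}}

```text
time_s: 7.7
ee_pos: [0.6527, 0.0055, 0.0961]
tool_rot: [0.0, 1.0, 0.027, -0.0]
contact_force: [-0.9, -1.7, 0.2]
grip_width: 0.007
finger_force: 0.5
```

{"method": "arm_command", "body": {
  "motion": [
    [[0,0.2,0,0,1],[0,0.1,0,0,1],[0,0,0,0,1]]
  ]
}}

```text
time_s: 8.07
ee_pos: [0.6526, 0.0084, 0.0961]
tool_rot: [0.0, 1.0, 0.027, -0.0]
contact_force: [-0.9, -3.1, 0.9]
grip_width: 0.0
finger_force: 1.4
```

```bash
python3 plate.py 2>/dev/null
```

```text
base (array([258.59, 192.43]), 44) (array([265.22, 252.72]), 136)
now (array([nan, nan]), 0) (array([264.51, 253.78]), 93)
side px per cm [[266.8, 254.24], [264.13, 255.91]]
[array([-1.51187728, -3.81380045,  0.81071782])]
```

{"method": "arm_command", "body": {
  "motion": [
    [[0,0.2,0,0,1],[0,0.2,0,0,1],[0,0,0,0,1],[0,0,0,0,1],[0,0,0,0,1],[0,0,0,0,1]]
  ]
}}

```text
time_s: 8.93
ee_pos: [0.6526, 0.0122, 0.0961]
tool_rot: [0.0, 1.0, 0.026, -0.0]
contact_force: [-1.7, -5.2, 0.0]
grip_width: 0.003
finger_force: 2.3
```

```bash
python3 plate.py 2>/dev/null
```

```text
base (array([258.59, 192.43]), 44) (array([265.22, 252.72]), 136)
now (array([nan, nan]), 0) (array([263.37, 253.92]), 84)
side px per cm [[266.8, 254.24], [264.13, 255.91]]
[array([-0.78399581, -5.82075464,  1.58868663])]
```

The press is about 7 mm (force 5.5 N, plate shifted in the picture) and has been held for more than 0.5 s. Easing off slowly.

{"method": "arm_command", "body": {
  "motion": [
    [[0,-0.1,0,0,1],[0,-0.1,0,0,1],[0,-0.1,0,0,1],[0,-0.1,0,0,1],[0,-0.1,0,0,1],[0,-0.1,0,0,1],[0,-0.1,0,0,1],[0,-0.1,0,0,1]]
  ]
}}

```text
time_s: 10.02
ee_pos: [0.6528, 0.005, 0.0961]
tool_rot: [-0.0, 1.0, 0.027, 0.0]
contact_force: [-0.3, -0.1, 1.0]
grip_width: 0.008
finger_force: 0.5
```

{"method": "arm_command", "body": {
  "motion": [
    [[0,-0.05,0,0,1],[0,-0.05,0,0,1],[0,-0.05,0,0,1],[0,-0.05,0,0,1],[0,0,0,0,1],[0,-0.2,0,0,1],[0,-0.4,0,0,1],[0,-0.4,0,0,1]]
  ]
}}

```text
time_s: 11.02
ee_pos: [0.6527, -0.0077, 0.0961]
tool_rot: [0.0, 1.0, 0.026, 0.0]
contact_force: [0.4, -0.1, -0.3]
grip_width: 0.006
finger_force: 0.0
```

{"method": "arm_command", "body": {
  "motion": [
    [[0,0,2.5,0,1],[0,0,4,0,1],[0,0,4,0,1],[0,0.5,2,10,1],[0,1,0,10,1],[0,1,0,10,1],[0,0,0,10,1],[0,0,0,10,1]]
  ]
}}

```text
time_s: 12.02
ee_pos: [0.6526, 0.0176, 0.221]
tool_rot: [0.0, 0.893, 0.449, -0.0]
contact_force: [-0.6, -0.6, 0.4]
grip_width: 0.006
finger_force: 0.0
```

{"method": "arm_command", "body": {
  "motion": [
    [[0,0,0,10,0],[0,0,0,10,0],[0,0,0,10,0],[0,0,0,10,0],[0,0,0,0,0]]
  ]
}}

```text
time_s: 12.65
ee_pos: [0.6527, 0.0174, 0.221]
tool_rot: [0.0, 0.689, 0.725, 0.0]
contact_force: [-0.4, -0.2, -1.2]
grip_width: 0.5
finger_force: 0.0
```

Run:
```python
from h import *
c=camera_info("wrist");im=save("wrist","pics/w2.png")
o=np.array([.6550,-.0533]);a=np.array([-.0516,.9987]);n=np.array([-a[1],a[0]])
P=lambda x,y,z:[*(o+a*x+n*y),z]
print(proj("wrist",[P(.072,.03,.125),P(.072,-.03,.125),P(.182,-.03,.125),P(.182,.03,.125)],c).round(0).tolist())
s=observe();print(s["ee_pos"],s["tool_rot"],s["grip_width"])
```

```text
[[282.0, 229.0], [359.0, 229.0], [363.0, 76.0], [277.0, 76.0]]
[0.65268129 0.01743228 0.2210221 ] [3.18898761e-05 6.89519420e-01 7.24267193e-01 2.18897559e-05] 0.5404769896003194
```

View pics/w2.png

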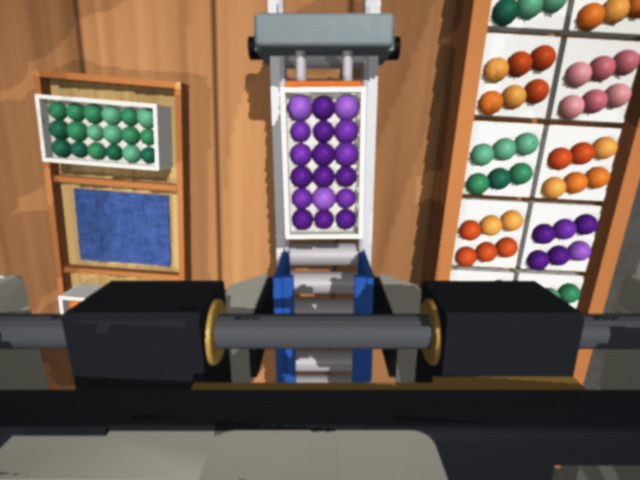

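Wrist view: the box's top corners are about (285,238), (363,238), (366,88) and (280,88). It touches the plate, clear of the blue lips.

Run:
```python
from h import *
w=ray("wrist",[[285,239],[363,239],[366,88],[280,88]],.125);print(w.round(4).tolist(),w.mean(0))
print("mid rear",w[:2].mean(0),"mid front",w[2:].mean(0))
s=observe();print(s["ee_pos"],s["grip_width"])
t=ray("wrist",[[76,190],[168,192],[170,264],[77,261]],.010);print("liner",t.round(4).tolist(),t.mean(0))
```

```text
[[0.624, 0.0093, 0.125], [0.6847, 0.0123, 0.125], [0.6783, 0.122, 0.125], [0.618, 0.1191, 0.125]] [0.6512397  0.06568127 0.125     ]
mid rear [0.65431681 0.01081279 0.125     ] mid front [0.64816258 0.12054974 0.125     ]
[0.65268129 0.01743228 0.2210221 ] 0.5404769896003194
liner [[0.3906, 0.02, 0.01], [0.4881, 0.0226, 0.01], [0.4853, -0.0586, 0.01], [0.3817, -0.0601, 0.01]] [ 0.43642964 -0.01902452  0.01      ]
```

{"method": "arm_command", "body": {
  "motion": [
    [[-0.05,1.6,0,0.3,0],[-0.05,1.6,0,0,0],[-0.05,1.6,0,0,0],[0,0,0,0,0],[0,0,-4,0,0],[0,0,-4,0,0],[0,0,-3,0,0],[0,0,-1.8,0,0]]
  ]
}}

```text
time_s: 13.7
ee_pos: [0.6504, 0.0654, 0.0911]
tool_rot: [-0.001, 0.686, 0.727, -0.001]
contact_force: [-0.3, -0.3, 0.2]
grip_width: 1.0
finger_force: 0.0
```

{"method": "arm_command", "body": {
  "motion": [
    [[0,0,-1.4,0,0],[0,0,0,0,0]]
  ]
}}

```text
time_s: 13.95
ee_pos: [0.6507, 0.0655, 0.0781]
tool_rot: [-0.001, 0.686, 0.727, -0.001]
contact_force: [0.0, 0.9, 0.5]
grip_width: 1.0
finger_force: 0.0
```

{"method": "arm_command", "body": {
  "motion": [
    [[0,0,0,0,1],[0,0,0,0,1],[0,0,0,0,1],[0,0,0,0,1],[0,0,0,0,1],[0,0,0,0,1]]
  ],
  "squeeze": 25
}}

```text
time_s: 14.7
ee_pos: [0.6512, 0.0657, 0.0795]
tool_rot: [0.0, 0.686, 0.727, 0.0]
contact_force: [-1.8, -0.7, 4.2]
grip_width: 0.651
finger_force: 25.0
```

{"method": "arm_command", "body": {
  "motion": [
    [[0,0,0.3,0,1],[0,0,0.6,0,1],[0,0,1,0,1],[0,0,1,0,1]]
  ]
}}

```text
time_s: 15.2
ee_pos: [0.6513, 0.0657, 0.1088]
tool_rot: [0.0, 0.686, 0.727, 0.0]
contact_force: [-0.3, -0.1, -4.7]
grip_width: 0.654
finger_force: 25.0
```

{"method": "arm_command", "body": {
  "motion": [
    [[0,0,2,0,1],[0,0,3,0,1],[0,0,3,0,1],[-1,-0.5,2,0,1],[-2,-1,1,5,1],[-3,-1,0,10,1],[-3,-1,0,10,1],[-3,-1,0,10,1]]
  ]
}}

```text
time_s: 16.2
ee_pos: [0.5293, 0.0202, 0.2182]
tool_rot: [-0.0, 0.433, 0.901, -0.0]
contact_force: [0.1, -0.4, -3.8]
grip_width: 0.654
finger_force: 25.0
```

{"method": "arm_command", "body": {
  "motion": [
    [[-3,-1,0,10,1],[-3,-1,0,10,1],[-2,-1,0,10,1],[-1,-0.6,0,10,1],[-0.5,-0.4,0,5,1],[0,0,0,5.1,1],[0,0,0,0,1]]
  ]
}}

```text
time_s: 17.08
ee_pos: [0.4354, -0.0194, 0.2183]
tool_rot: [0.0, 0.014, 1.0, -0.0]
contact_force: [-0.6, 0.3, -4.3]
grip_width: 0.652
finger_force: 25.0
```

Run:
```python
from h import *
save("wrist","pics/w3.png");s=observe();q=s["tool_rot"];print(s["ee_pos"],np.degrees(2*np.arctan2(q[2],q[1]))-180, s["grip_width"],s["contact_force"])
c=camera_info("wrist");t=np.radians(-1.8);R=np.array([[np.cos(t),-np.sin(t)],[np.sin(t),np.cos(t)]])
for y in(-.153,-.053,-.047,.047,.053,.153):
    print(y,proj("wrist",[[*(R@[x,y]+[.436,-.019]),.022 if abs(y)>.1 else .018] for x in(-.064,.064)],c).round().tolist())
```

```text
[ 0.43562494 -0.01938119  0.21823102] -1.6805783482949153 0.6524854563180228 [-0.49938727 -0.3015291  -3.7512663 ]
-0.153 [[169.0, 143.0], [181.0, 265.0]]
-0.053 [[270.0, 143.0], [275.0, 264.0]]
-0.047 [[276.0, 143.0], [280.0, 264.0]]
0.047 [[370.0, 143.0], [366.0, 264.0]]
0.053 [[376.0, 143.0], [372.0, 264.0]]
0.153 [[478.0, 143.0], [465.0, 266.0]]
```

View pics/w3.png

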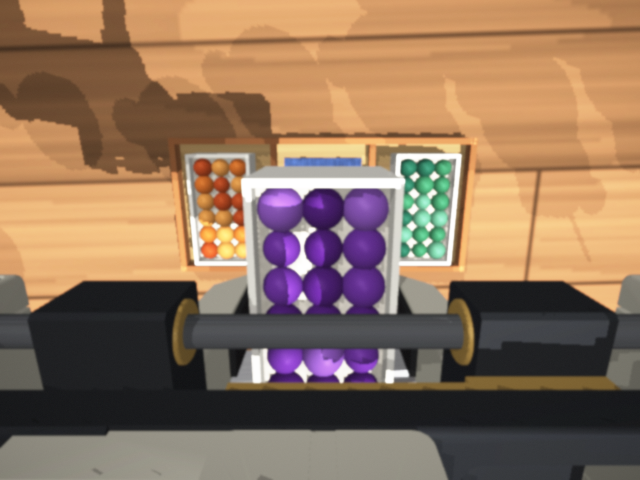

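Wrist view: the held box is square over the middle bay. The tray edges (170, 476) and the liner (285–361) match my prediction to 2 px. Lowering.

{"method": "arm_command", "body": {
  "motion": [
    [[0,0,-2,0,1],[0,0,-4,0,1],[0,0,-4,0,1],[0,0,-3,0,1],[0,0,-2,0,1],[0,0,-1.5,0,1],[0,0,-1,0,1],[0,0,-0.7,0,1]]
  ]
}}

```text
time_s: 18.12
ee_pos: [0.4363, -0.0193, 0.0358]
tool_rot: [0.0, 0.014, 1.0, 0.0]
contact_force: [-0.4, -0.2, -3.6]
grip_width: 0.652
finger_force: 25.0
```

{"method": "arm_command", "body": {
  "motion": [
    [[0,0,-0.3,0,1],[0,0,-0.2,0,1],[0,0,-0.1,0,1],[0,0,-0.1,0,1],[0,0,0,0,1]]
  ]
}}

```text
time_s: 18.75
ee_pos: [0.4362, -0.0193, 0.0291]
tool_rot: [0.0, 0.014, 1.0, 0.0]
contact_force: [0.5, -0.1, -3.1]
grip_width: 0.648
finger_force: 25.0
```

{"method": "arm_command", "body": {
  "motion": [
    [[0,0,-0.1,0,1],[0,0,-0.1,0,1],[0,0,-0.1,0,1],[0,0,0,0,1]]
  ]
}}

```text
time_s: 19.25
ee_pos: [0.4361, -0.0193, 0.0259]
tool_rot: [-0.0, 0.014, 1.0, 0.0]
contact_force: [0.4, 0.4, -3.1]
grip_width: 0.653
finger_force: 25.0
```

{"method": "arm_command", "body": {
  "motion": [
    [[0,0,-0.05,0,1],[0,0,-0.05,0,1],[0,0,0,0,1]]
  ]
}}

```text
time_s: 19.62
ee_pos: [0.4362, -0.0193, 0.025]
tool_rot: [-0.0, 0.014, 1.0, 0.0]
contact_force: [-0.2, -1.0, -2.7]
grip_width: 0.652
finger_force: 25.0
```

{"method": "arm_command", "body": {
  "motion": [
    [[0,0,-0.05,0,1],[0,0,-0.05,0,1],[0,0,0,0,1]]
  ]
}}

```text
time_s: 20.0
ee_pos: [0.4363, -0.0194, 0.0245]
tool_rot: [0.0, 0.014, 1.0, -0.0]
contact_force: [-2.7, -0.9, 5.2]
grip_width: 0.652
finger_force: 25.0
```

{"method": "arm_command", "body": {
  "motion": [
    [[0,0,-0.05,0,1],[0,0,0,0,1]]
  ]
}}

```text
time_s: 20.25
ee_pos: [0.4363, -0.0194, 0.0245]
tool_rot: [0.0, 0.014, 1.0, -0.0]
contact_force: [-4.2, -0.0, 11.3]
grip_width: 0.651
finger_force: 25.0
```

Touchdown: the force reversed to +11 N. I'll take the load off slightly and let go, opening only partway.

{"method": "arm_command", "body": {
  "motion": [
    [[0,0,0.05,0,1],[0,0,0,0,0.3],[0,0,0,0,0.2],[0,0,0,0,0.2],[0,0,0,0,0.2]]
  ],
  "squeeze": 5
}}

```text
time_s: 20.88
ee_pos: [0.4362, -0.0193, 0.024]
tool_rot: [0.0, 0.014, 1.0, 0.0]
contact_force: [-0.6, 0.3, 0.4]
grip_width: 0.8
finger_force: 0.0
```

{"method": "arm_command", "body": {
  "motion": [
    [[0,0,1,0,0.2],[0,0,3,0,0.2],[0,0,4,0,0.2],[0,0,4,0,0.2],[0,0,4,0,0.2],[0,-4,3,0,0.2],[-2,-4,2,0,0.2],[-2,-4,0,0,0.2]]
  ]
}}

```text
time_s: 21.88
ee_pos: [0.3963, -0.1407, 0.2363]
tool_rot: [0.002, 0.013, 1.0, -0.001]
contact_force: [0.4, -0.1, -0.0]
grip_width: 0.8
finger_force: 0.0
```

{"method": "arm_command", "body": {
  "motion": [
    [[0,-4,0,0,0.2],[0,-4,0,0,0.2],[0,-4,0,0,0.2],[0,0,0,0,0.2],[0,0,0,0,0.2]]
  ]
}}

```text
time_s: 22.5
ee_pos: [0.3959, -0.2586, 0.2342]
tool_rot: [-0.0, 0.014, 1.0, 0.0]
contact_force: [-0.6, -0.2, -0.7]
grip_width: 0.798
finger_force: 0.0
```

Run:
```python
from h import *
im=save("top","pics/t4.png");s=save("side","pics/s4.png")
a=cv2.resize(im[150:340,225:475],(790,600),interpolation=3)
save(0,"pics/fin.png",np.vstack([cv2.resize(im[150:340,225:475],(500,300)),cv2.resize(s[180:340,220:440],(500,300))]))
```

```text
(no output)
```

View pics/fin.png

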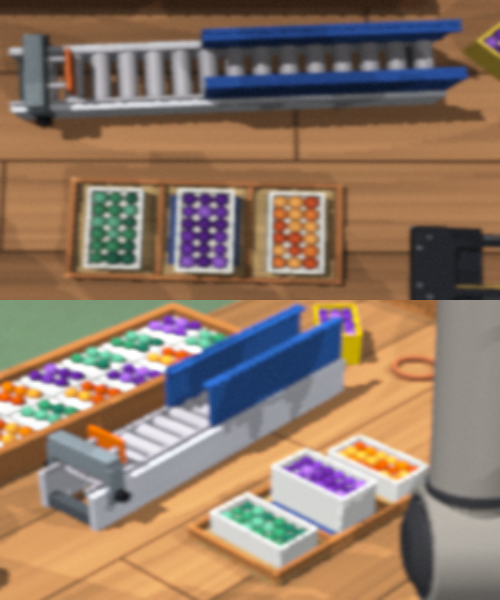

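The box stands flat and square in the middle bay at (205,230), and its neighbours are untouched. The arm is clear.

```bash
python3 -c "
from bench import *
print(job_done())"
```

```text
the job is handed in; nothing more can be done
None
```

I pushed the violet box against the end-stop plate, pressing it back about 7 mm, then lifted it, set it square in the blue-lined bay, let go and handed the job in at about 22.6 s.

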